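# Roll a vial onto the light slit, shut the eye shield, press the lamp key

### The arm

A 6-joint arm with a two-finger parallel gripper is mounted at the origin on a cart in front of the work surface, level with it; the furniture and walls round the work are solid. World frame = base frame: x ahead of the robot, y to its left, z up, the work surface at z = 0. Lengths are in m, angles in rad, forces in N, time in s.
With the tool pointing down it reaches from about 0.35 to 0.85 m from the base axis. Payload 8.1 kg.
Tool frame: the origin (TCP) lies at the very end of the fingers, on their centre line; the grasp point (between the pads) lies 19 mm behind it; z points along the fingers, y is the direction in which the jaws open and shut (so a half turn about z gives the same grasp; the last joint's range is limited). The gripper opens to 93 mm and grips with 3 to 60 N. Pads are 15 mm wide; open, the fingers measure 128 mm over their backs; the gripper's body (75 mm by 188 mm) begins 65 mm behind the grasp point.
Start: joints at [-1.187, 0.13, 1.488, -0, 1.523, -0.085], TCP at [0.271, -0.535, 0.219] pointing down, gripper open.
Joint ranges: [-2.96, 2.96], [-0.89, 2.26], [0.02, 2.5], [-1.34, 4.48], [0, 2.73], [-2.66, 2.66]. Speed limits (rad/s): [2.39, 2.39, 2.79, 3.14, 3.14, 3.14].

### API

Orientations are given as a rotation vector (axis times angle).
In Python, from plant import robot gives the robot as it stands.
- The arm moves only by the tool jog_arm, never from a script. Its argument "commands" is a list of rows, each a list of 3 entries, a list of its own where there are three numbers: the shift along the world's x, y, z scaled (see below), then the turn, a rotation vector about the world's x, y, z scaled (see below), then the closure, from -1 (fully open) to 1 (shut), so that 0 is half open. In form: [[[tx, ty, tz], [ax, ay, az], hand], ...]. A call has 1 to 10 rows; each row is the pose to reach, as a shift and turn from the pose measured when the call began, turning the shorter way round; what a row does not reach only later rows make up. The controller multiplies each number of a shift by 0.6 m and each number of a turn by 2 pi rad. A row lasts 1/8 s, in which the tool goes at most 62.5 mm and 10.7 degrees, less where a joint would pass 70% of its speed; a pose out of reach is approached as far as the arm can. A call with a number of a shift or a turn outside -1 to 1 is refused whole. A call with a gripper value outside its range is refused whole. The fingers move at their own pace and stop on an object; "newtons" is the grip in N (left out, the last holds). Time passes only in rows, so rows that repeat a pose let the fingers close. It gives the time, the measured TCP pose, the force and the opening at its end, in the units of the state.
- robot.read_state(): the state, without advancing time (a new reading comes with each control period).
- robot.read_camera(name): name is "side" or "top" or "wrist"; returns a dict with "pixels" (384x512x3 uint8, red, green, blue), "fovy" (degrees; the focal length in pixels is half the picture's height over the tangent of half this angle, whatever the lens; pixels are square), "cx", "cy" (the principal point, pixels), "rvec" (rotation vector, rad) and "tvec" (3), from world to camera coordinates, as OpenCV has them; the wrist camera has in their place "tool_from_camera" (4x4, takes a point from camera to tool coordinates, whose origin is the TCP and whose axes are the flange's). Camera axes: x right, y down, z forward; pixel columns grow to the right and rows downward; lengths in m; the calibration is good to about 2 mm. A picture is of the moment at which its call begins: read the wrist's pose just before it. There is no depth.
- robot.close_job(): hands the job in, once; it reports no verdict.
Trained networks look in the newest picture that a camera, given by its name, has taken for a name from the list of things; names that differ only in an ending like _2 or _b are one class to them, and where a whole thing is asked for, a point or a joint stands for the part that bears it (a point fixed in the world has none). Each returns a list of dicts, best first, with "p" (0 to 1); they miss things now and then, are a little off and sometimes report something else, mostly with a low value. They report only what shows in the picture. A call takes as long as a camera call. They do not tell look-alikes from the thing itself.
- robot.trace(camera, name): "pixels" (384x512 bool, what is visible of it) and "uv" ([column, row] in pixels, amid what is visible of it).
The state is a dict: "t": time; "q": joint angles; "dq": joint speeds; "joint_torque": joint torques, N m; "tool_pos": TCP position; "orientation": TCP orientation; "force": force on the tool from outside, world axes, zero at the start; "wrist_torque": the same for the moment, N m; "opening": finger opening in m.
Only numpy, scipy, OpenCV 4.12 (cv2) and the standard library are available. Lean on these libraries where they do the work, as an engineer would, in place of code of your own. Each camera call takes 0.05 s, during which the arm holds its last target.

### The job

Get the vial that lies on the vial viewer ready and light it: with a fingertip, roll the vial away from the front lip until it drops into the light slit and lies still, then push the open eye shield over until it is fully shut, then press the lamp key all the way down and let it come up again. Only touch and push, lightly on the glass: the vial must not be picked up, the lamp must not be lit while the shield is open, and everything else stays where it stands.

Things in the scene. Friction and masses are not known exactly. Their poses are not given: they have to be found in the camera images.
- viewer: fixed white light box 180x148 mm with black deck, amber shield, control panel on its right. Origin on the table below the slit's middle; x runs from front lip to hinge (away from the robot), y left along the slit. In its frame, mm: housing x -90..90, y -93..55; deck top z 36; front lip 4 high at x -82; the vial rolls between guides 5.5 high, inner faces y -38, +38, x -82..30.
- slit (a point): middle of the light slit at the height of the deck top; axes as the viewer's. An open groove 14 mm wide (x -7..7), 84 mm long (along y), 4.5 mm deep, its floor a white strip. A vial rolled over it sinks 3 mm by its own weight and stays: its axis is then 6.8 mm and its top 16.6 mm above the deck top. Pushed on, it rolls out again.
- vial: the capped vial lying before the slit: cylinder 64 mm long, 19.6 mm thick, 18 g. Origin at the middle of its bottom end, z along its axis to the cap; lies nearly along the viewer's y, cap right. On the deck its top is 19.6 mm above the deck top; axis 34-62 mm before the slit's middle at the start. It rolls easily, stops by itself; a finger on its top moves twice as far as the vial.
- vial_mid (a point): point on the axis of that vial, halfway along it
- shield (a joint): angle of the amber shield, rad: 0 shut (flat over the deck), grows as its free edge rises; starts at 1.70 to 1.93, open, leaning back away from the robot. The hinge is stiff (about 0.075 N m): the shield stays where it is left and must be pushed all the way down; about 1 N at its edge moves it.
- shield_hinge (a point): middle of the shield's hinge pin, which runs along the viewer's y: x 78, z 58 mm in the viewer frame
- shield_tab (a point): middle of the outer face of the black tab, 50 mm wide, on the shield's free edge, 121 mm from the hinge pin; the tab ends at 127 mm. The outer face is a flat plate 106 mm wide, 7.5 mm outside the plane through the pin; shut, it is level, 65.5 mm above the table, and ends 49 mm before the slit's middle. Cheeks 24 mm deep hang from its inner face at y -51, +51.
- key (a joint): travel of the lamp key, m: 0 up, 0.005 fully down; a spring key, about 1.2 N to start and 4 N fully down
- key_top (a point): middle of the top of the lamp key, a grey round button 22 mm across in a black collar 38 mm across and 12 mm high, on the control panel on the viewer's right (x -40, y -73 mm); its top is 56 mm above the table and stands 9 mm above the collar.
- vial_rack: rack, 45 x 130 x 38 mm, beside the viewer on its left, two vials stand in it; origin under its middle, y its long side. Leave alone.
- vial_0: vial 64 mm high that stands in the rack, origin under its middle. Leave alone.
- vial_2: vial 64 mm high that stands in the rack, origin under its middle. Leave alone.
- bulb_box: small lamp carton 36 x 36 x 50 mm to the right. Leave alone.
- petri_dish: petri dish, 62 mm across, 14 mm high, at the back. Leave alone.
- marker: pen, 135 mm long, 16 mm thick, lying in front on the right. Leave alone.
- forceps: forceps, 131 mm long, lying in front on the left. Leave alone.
There are look-alikes about, which are no part of the job. Leave any green look-alike of the vial alone.

How it is judged:
On the way, in this order (a step that is already met when the one before it is completed fails the run):
1. the vial lies still in the slit (x of vial_mid in the frame of slit between -0.003 and 0.003 m and z of vial_mid in the frame of slit between 0.005 and 0.0083 m and y of vial_mid in the frame of slit between -0.009 and 0.009 m and angle between the z axis of vial and the y axis of viewer, either way round below 0.08 rad and linear speed of vial below 0.02 m/s), for 0.3 s.
2. the shield is fully shut over it (x of vial_mid in the frame of slit between -0.003 and 0.003 m and z of vial_mid in the frame of slit between 0.005 and 0.0083 m and y of vial_mid in the frame of slit between -0.009 and 0.009 m and angle between the z axis of vial and the y axis of viewer, either way round below 0.08 rad and value of joint shield below 0.05 rad), for 0.2 s.
3. the lamp key is pressed fully down, shield shut (value of joint key above 0.004 m and value of joint shield below 0.05 rad), for 0.05 s.
At the end, for the whole second after the job is handed in: The vial lies still in the slit (axis within 3 mm of the slit's middle line, within 0.08 rad of its direction, sunk to 5.0-8.3 mm above the deck top, its middle within 9 mm of the slit's middle along it), the shield is shut (under 0.05 rad) and the key is up again (under 1 mm) (all of step 2 and linear speed of vial below 0.01 m/s and value of joint key below 0.001 m); the robot touches nothing.
It fails at once if the vial is lifted (its middle more than 4 mm above where it lies on the deck) (z of vial_mid in the frame of slit above 0.0138 m).
It fails at once if the vial leaves the deck (z of vial_mid in the frame of slit below 0.003 m).
It fails at once if the glass is pressed with more than 20 N (contact force between the fingers and vial above 20 N).
It fails at once if the lamp key is pressed while the shield is open (value of joint key above 0.003 m and value of joint shield above 0.1 rad).
It fails at once if a bystander (rack, its vials, carton, dish, pen, forceps) is moved more than 15 mm (distance of any of vial_rack, vial_0, vial_2, bulb_box, petri_dish, marker, forceps from where it was at the start of the episode above 0.015 m).
It also fails if it takes over 69 s, if anything falls off the work surface, if the arm or the gripper's body presses on something with over 40 N, if the wrist force passes 120 N, or if a joint passes its speed limit or range.

## Working session

There is one attempt and no reset: what is moved stays moved. The work goes in short steps, Python scripts to look and compute and a tool call to move; the robot and the scene stay as the last step left them, time stands still between calls to the robot, and variables do not carry over. Pictures are saved under pics/ and viewed, and the job is handed in when it is done.

Besides the shell and the picture viewer there is one more tool, called after "Call:" as name(argument=value, ...), one argument or row to a line, values as JSON. jog_arm: Moves the arm, as the interface text tells. Shifts and turns lie within -1 to 1; 1 stands for 0.6 m of shift or 2 pi rad of turn. Its arguments: {"type":"object","properties":{"commands":{"type":"array"},"newtons":{"type":"number"}},"required":["commands"]}

```bash
mkdir -p pics
cat > h.py <<'E'
import numpy as np, cv2
from plant import robot
from scipy.spatial.transform import Rotation as R
def cam(n):
    s=robot.read_state(); c=robot.read_camera(n)
    f=192/np.tan(np.radians(c['fovy'])/2); c['K']=np.array([[f,0,c['cx']],[0,f,c['cy']],[0,0,1.]])
    if n=='wrist':
        T=np.eye(4);T[:3,:3]=R.from_rotvec(s['orientation']).as_matrix();T[:3,3]=s['tool_pos']
        W=np.linalg.inv(T@np.array(c['tool_from_camera']))
    else:
        W=np.eye(4);W[:3,:3]=R.from_rotvec(c['rvec']).as_matrix();W[:3,3]=c['tvec']
    c['W']=W; return c
def save(c,name,box=None,k=1.5):
    p=c['pixels'][:,:,::-1]
    if box: p=p[box[1]:box[3],box[0]:box[2]]
    cv2.imwrite('pics/'+name,cv2.resize(p,None,fx=k,fy=k,interpolation=cv2.INTER_CUBIC))
def proj(c,P):
    P=np.atleast_2d(P);q=(c['W'][:3,:3]@P.T).T+c['W'][:3,3];u=(c['K']@q.T).T
    return u[:,:2]/u[:,2:]
def atz(c,uv,z):
    d=np.linalg.inv(c['K'])@np.array([uv[0],uv[1],1.]);Rm=c['W'][:3,:3];o=-Rm.T@c['W'][:3,3];d=Rm.T@d
    return o+d*(z-o[2])/d[2]
E
python3 - <<'E'
from h import *
for n in ['top','side','wrist']:
    c=cam(n); save(c,n+'0.png')
    print(n,'campos',-c['W'][:3,:3].T@c['W'][:3,3],c['K'][0,0])
    for t in ['viewer','vial','shield','key','bulb_box','marker','forceps','vial_rack','petri_dish']:
        print(n,t,[(round(d['p'],2),np.round(d['uv']).tolist(),int(d['pixels'].sum())) for d in robot.trace(n,t)][:4])
print(robot.read_state())
E
```

```text
top campos [ 0.46465745 -0.05277858  0.9703227 ] 378.2355473289513
top viewer [(0.55, [254.0, 213.0], 4831)]
top vial [(0.71, [252.0, 235.0], 193), (0.69, [250.0, 153.0], 196), (0.66, [196.0, 246.0], 51), (0.65, [186.0, 222.0], 103)]
top shield [(0.71, [242.0, 180.0], 918)]
top key [(0.45, [285.0, 233.0], 60), (0.31, [253.0, 236.0], 199)]
top bulb_box [(0.79, [361.0, 206.0], 295), (0.56, [285.0, 231.0], 66)]
top marker [(0.73, [352.0, 266.0], 366), (0.27, [194.0, 230.0], 831)]
top forceps [(0.55, [170.0, 277.0], 139)]
top vial_rack [(0.64, [193.0, 231.0], 883), (0.55, [170.0, 273.0], 149)]
top petri_dish [(0.65, [292.0, 136.0], 457)]
side campos [0.27290816 0.55905305 0.59385529] 359.0016523879269
side viewer [(0.56, [270.0, 213.0], 4694)]
side vial [(0.77, [260.0, 260.0], 196), (0.73, [290.0, 263.0], 214), (0.7, [217.0, 212.0], 188), (0.47, [302.0, 215.0], 185)]
side shield [(0.98, [246.0, 184.0], 1182)]
side key [(0.49, [307.0, 198.0], 38)]
side bulb_box [(0.86, [313.0, 164.0], 282)]
side marker [(0.56, [358.0, 182.0], 127), (0.24, [261.0, 261.0], 208)]
side forceps [(0.71, [301.0,
[... 332 characters left out ...]

wrist petri_dish []
{'t': 1.5, 'q': array([-1.18738984e+00,  1.30415452e-01,  1.48821634e+00, -1.28574225e-05,
        1.52302717e+00, -8.53880635e-02]), 'dq': array([-2.72448130e-04,  1.39898211e-03, -5.84251295e-04, -2.56081319e-04,
       -5.43601019e-05, -6.89972252e-04]), 'joint_torque': array([ 2.02694207e-05, -5.59748161e+01, -4.92046309e+01,  7.69278500e-02,
        2.27080286e-02, -3.27517205e-05]), 'tool_pos': array([ 0.27110292, -0.53524265,  0.218617  ]), 'orientation': array([-3.05562210e+00, -7.29642356e-01,  3.54120780e-05]), 'force': array([ 0.20099999, -0.21257262, -0.17925849]), 'wrist_torque': array([ 0.03246811, -0.02321738, -0.02552731]), 'opening': 0.09287883378352516}
```

Run:
```python
from h import *
c=cam('top'); save(c,'t1.png',(140,110,400,310),3)
c=cam('side'); save(c,'s1.png',(170,130,400,330),3)
```

```text
(no output)
```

View pics/t1.png

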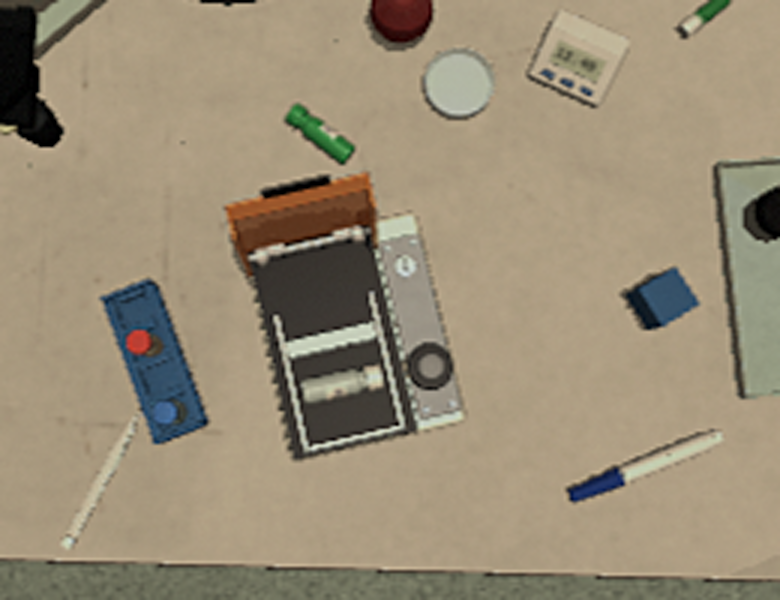

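View pics/s1.png

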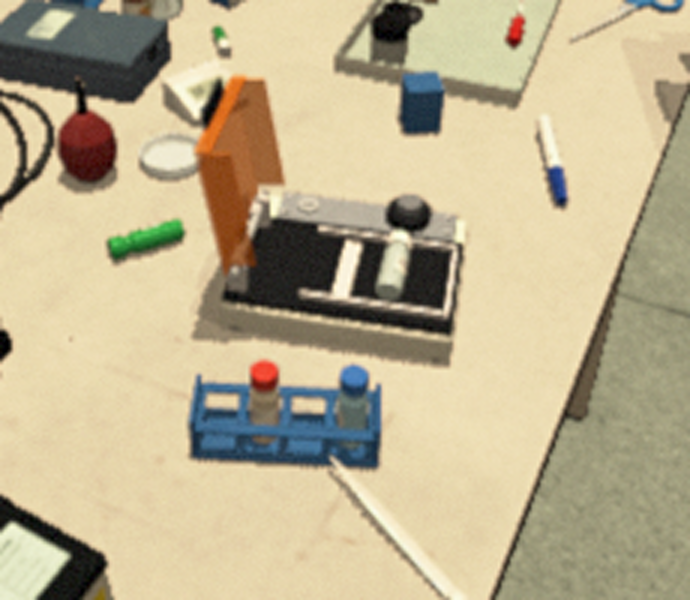

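The vial candidates in the top view are the clear one on the deck at (252,235), the green look-alike at (247,154), and the rack vials at (186,224) and (195,246). The description matches the clear one before the white slit at (250,223). The key is the round knob at (284,232), and the shield stands open at the back.

Run:
```python
from h import *
c=cam('top'); save(c,'t2.png',(210,160,300,270),6)
L=atz(c,(140+287/3,110+346/3),.0315);Rr=atz(c,(140+376/3,110+330/3),.0315)
print(L,Rr,(L+Rr)/2,np.linalg.norm(L-Rr)); d=L-Rr; print('yaw',np.arctan2(-d[0],d[1]))
print('key',atz(c,(140+431/3,110+365/3),.056)); print('vial',atz(c,(140+342/3,110+383/3),.046))
```

```text
[ 0.50993721 -0.00325319  0.0315    ] [ 0.5246968  -0.07645134  0.0315    ] [ 0.51731701 -0.03985227  0.0315    ] 0.07467137578588115
yaw 0.1989709303909421
key [ 0.49608935 -0.12025694  0.056     ]
vial [ 0.48038525 -0.04931415  0.046     ]
```

View pics/t2.png

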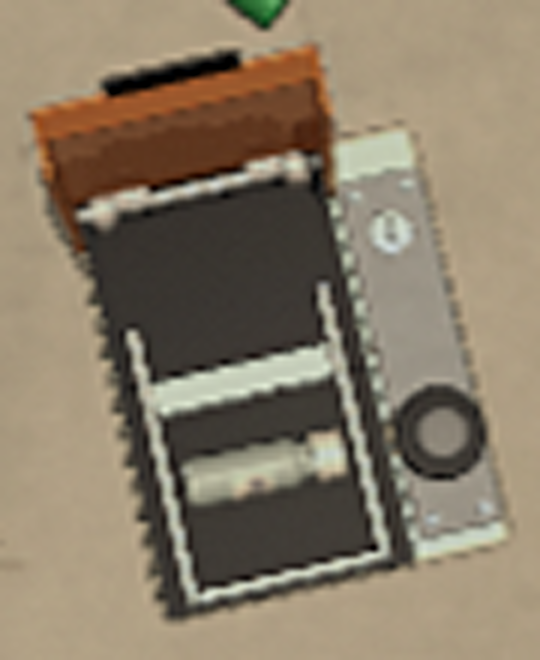

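Call:
jog_arm(
  commands=[
    [[0.267,0.775,0.04],[0,0,-0.043],1],
    [[0.267,0.775,0.04],[0,0,-0.043],1],
    [[0.267,0.775,0.04],[0,0,-0.043],1],
    [[0.267,0.775,0.04],[0,0,-0.043],1],
    [[0.267,0.775,0.04],[0,0,-0.043],1],
    [[0.267,0.775,0.04],[0,0,-0.043],1],
    [[0.267,0.775,0.04],[0,0,-0.043],1],
    [[0.267,0.775,0.04],[0,0,-0.043],1],
    [[0.267,0.775,0.04],[0,0,-0.043],1],
    [[0.267,0.775,0.04],[0,0,-0.043],1],
  ],
  newtons=10,
)

```text
t: 2.9
tool_pos: [0.4312, -0.0704, 0.2426]
orientation: [3.125, 0.313, -0.0]
force: [-0.2, -0.4, 0.1]
opening: 0.0013
```

Run:
```python
from h import *
c=cam('wrist'); save(c,'w1.png',None,1.56); s=robot.read_state(); print(s['t'],s['tool_pos'],s['q'],s['opening'],R.from_rotvec(s['orientation']).as_matrix().round(3)); print(np.round(c['tool_from_camera'],4))
for t in ['vial','key','shield','viewer']: print(t,[(round(d['p'],2),np.round(d['uv']).tolist(),int(d['pixels'].sum())) for d in robot.trace('wrist',t)][:4])
```

```text
2.95 [ 0.43108794 -0.07103665  0.24257089] [-2.80402479e-01 -3.33716261e-01  1.87782243e+00 -4.29154595e-04
  1.59758033e+00  1.09224189e+00] 0.0006834871961750739 [[ 0.98   0.197 -0.   ]
 [ 0.197 -0.98  -0.   ]
 [-0.     0.    -1.   ]]
[[-8.000e-04 -9.657e-01 -2.595e-01  7.210e-02]
 [ 1.000e+00 -8.000e-04 -4.000e-04  0.000e+00]
 [ 2.000e-04 -2.595e-01  9.657e-01 -1.667e-01]
 [ 0.000e+00  0.000e+00  0.000e+00  1.000e+00]]
vial [(0.63, [118.0, 80.0], 535), (0.61, [133.0, 131.0], 447), (0.59, [247.0, 129.0], 796)]
key [(0.7, [307.0, 129.0], 206), (0.64, [256.0, 76.0], 19178)]
shield [(0.71, [231.0, 14.0], 3310)]
viewer [(0.97, [256.0, 75.0], 18929)]
```

View pics/w1.png

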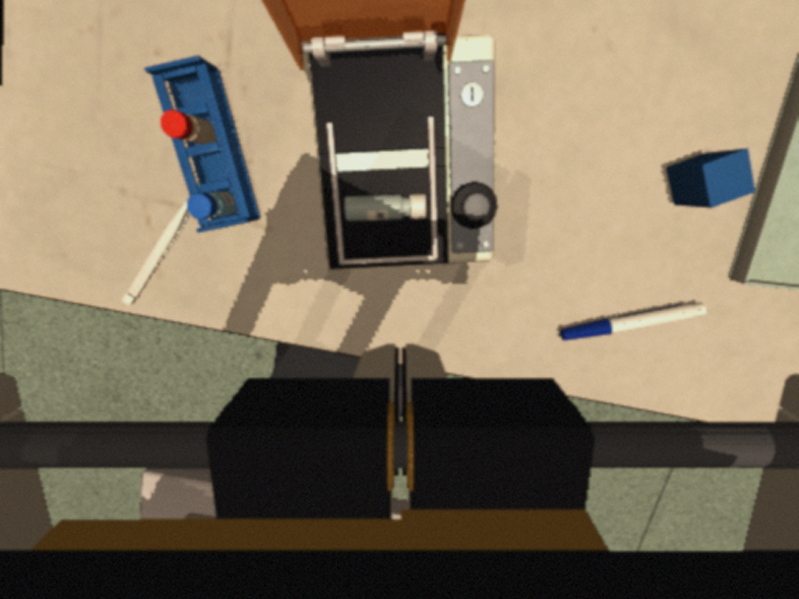

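Run:
```python
from h import *
c=cam('wrist'); save(c,'w2.png',(190,15,325,175),5)
c=cam('top'); save(c,'t3.png',(205,160,305,265),5.7)
```

```text
(no output)
```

View pics/w2.png

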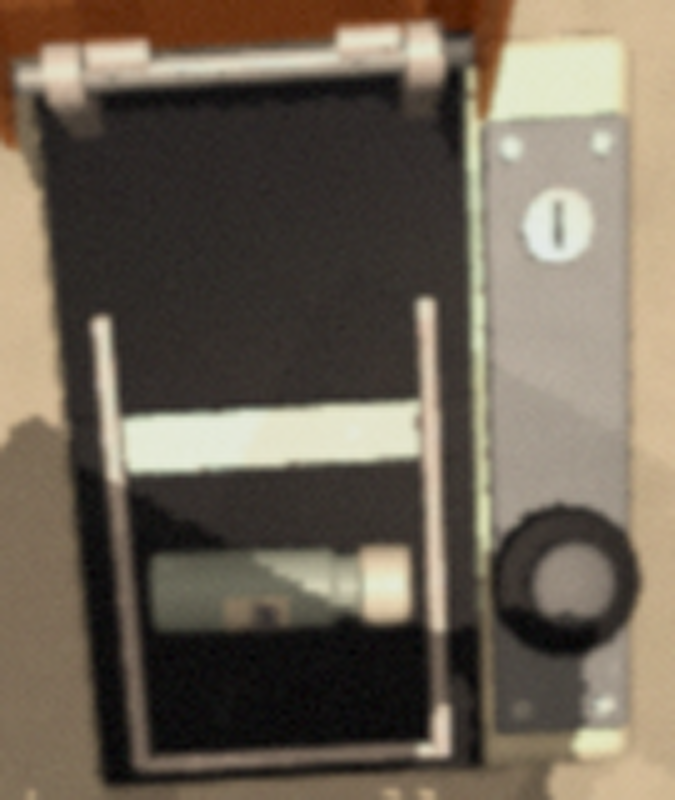

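```bash
cat > fit.py <<'E'
from h import *
from scipy.optimize import least_squares
c=cam('wrist')
F=[((125,473),31.5,-7,None),((422,462),31.5,-7,None),((122,418),31.5,7,None),((420,402),31.5,7,None),
((574,583),56,-40,-73),((566,578),47,-40,-73),((105,783),36,-90,55),((100,73),58,78,None),((430,50),58,78,None),
((102,318),41.5,30,39.5),((427,300),41.5,30,-39.5)]
P=[atz(c,(190+u[0]/5-.4,15+u[1]/5-.4),z/1000)[:2]*1000 for u,z,_,_ in F]
def loc(p,q): 
    ca,sa=np.cos(p[2]),np.sin(p[2]); d=q-p[:2]; return np.array([ca*d[0]+sa*d[1],-sa*d[0]+ca*d[1]])
def res(p,full=False):
    o=[]
    for q,(u,z,x,y) in zip(P,F):
        l=loc(p,q); o.append(l[0]-x); o.append(l[1]-y if y is not None else 0)
    return np.array(o)
r=least_squares(res,[517,-40,.2],loss='soft_l1'); print(r.x); print(res(r.x).reshape(-1,2).round(1))
for n,u,z in [('vial bottom-end far',(150,552),45.8),('bottom near',(155,632),45.8),('cap far',(412,547),45.8),('cap near',(412,622),45.8)]:
    print(n,loc(r.x,atz(c,(190+u[0]/5-.4,15+u[1]/5-.4),z/1000)[:2]*1000).round(1))
t=cam('top')
for n,u,z in [('key',(440,432),56),('slitL',(157,400),31.5),('slitR',(332,358),31.5),('corner',(168,617),36),('gl',(133,333),41.5),('gr',(323,286),41.5),('pinL',(95,212),58),('pinR',(305,165),58)]:
    print('top',n,loc(r.x,atz(t,(210+u[0]/6-.4,160+u[1]/6-.4),z/1000)[:2]*1000).round(1))
E
python3 fit.py
```

```text
[ 5.17962624e+02 -3.82731556e+01  2.52618899e-01]
[[ 0.2  0. ]
 [-1.5  0. ]
 [-0.3  0. ]
 [-0.8  0. ]
 [ 0.   0.3]
 [ 0.9  0.9]
 [ 3.  -3.4]
 [ 0.5  0. ]
 [ 0.9  0. ]
 [-0.5  0.4]
 [-0.9 -0.4]]
vial bottom-end far [-26.8  32.7]
bottom near [-46.8  33.2]
cap far [-29.3 -33.6]
cap near [-48.  -32.8]
top key [-41.1 -72.2]
top slitL [-1.3 36.2]
top slitR [ -1.  -38.1]
top corner [-88.   51.3]
top gl [27.  39.3]
top gr [ 28. -41.]
top pinL [77.1 42.7]
top pinR [ 76.2 -44.7]
```

Call:
jog_arm(
  commands=[
    [[0.04,0.0275,0],[0,0,0.0087],1],
    [[0.04,0.0275,-0.1],[0,0,0.0087],1],
    [[0.04,0.0275,-0.2],[0,0,0.0087],1],
    [[0.04,0.0275,-0.25],[0,0,0.0087],1],
    [[0.04,0.0275,-0.29],[0,0,0.0087],1],
    [[0.04,0.0275,-0.31],[0,0,0.0087],1],
    [[0.04,0.0275,-0.325],[0,0,0.0087],1],
    [[0.04,0.0275,-0.337],[0,0,0.0087],1],
    [[0.04,0.0275,-0.337],[0,0,0.0087],1],
  ],
)

```text
t: 4.47
tool_pos: [0.4553, -0.0543, 0.0404]
orientation: [-3.117, -0.395, 0.0]
force: [0.2, -0.7, -0.5]
opening: 0.0004
```

Run:
```python
from h import *
s=robot.read_state(); print(s['t'],s['tool_pos'],R.from_rotvec(s['orientation']).as_matrix().round(3)[:2,0],s['force'])
c=cam('wrist'); save(c,'w3.png',(150,0,370,300),2)
c=cam('side'); save(c,'s3.png',(220,170,360,280),5)
```

```text
4.475 [ 0.45526085 -0.05432609  0.04044315] [0.968 0.249] [ 0.18882821 -0.67607539 -0.51349437]
```

View pics/w3.png

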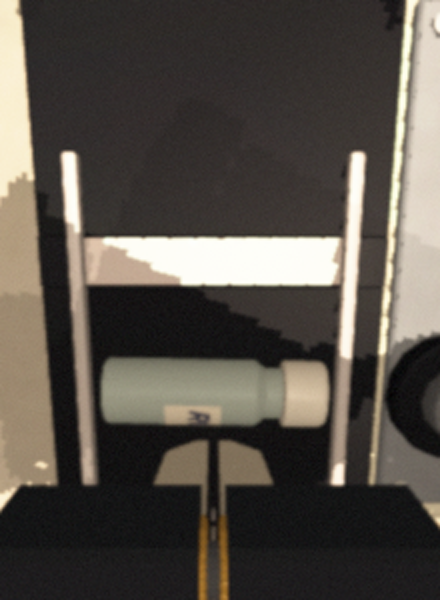

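View pics/s3.png

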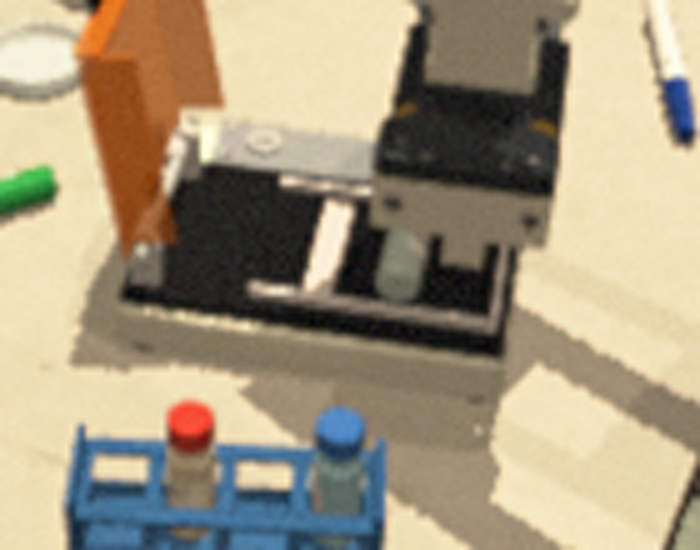

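Call:
jog_arm(
  commands=[
    [[0.0113,0.0029,0],[0,0,0],1],
    [[0.0161,0.0042,0],[0,0,0],1],
    [[0.0194,0.005,0],[0,0,0],1],
    [[0.0234,0.006,0],[0,0,0],1],
    [[0.0274,0.0071,0],[0,0,0],1],
    [[0.0323,0.0083,0],[0,0,0],1],
    [[0.0371,0.0096,0],[0,0,0],1],
    [[0.042,0.0108,0],[0,0,0],1],
    [[0.046,0.0119,0],[0,0,0],1],
    [[0.05,0.0129,0],[0,0,0],1],
  ],
)

```text
t: 5.82
tool_pos: [0.4858, -0.0466, 0.0409]
orientation: [3.116, 0.395, 0.001]
force: [-0.5, -0.2, 0.9]
opening: 0.0004
```

Run:
```python
from h import *
s=robot.read_state(); print(s['t'],s['tool_pos'],s['force'])
c=cam('wrist'); save(c,'w4.png',(150,0,370,300),2)
```

```text
5.825 [ 0.48578347 -0.04662925  0.0409495 ] [-0.51576255 -0.24257125  0.85984978]
```

View pics/w4.png

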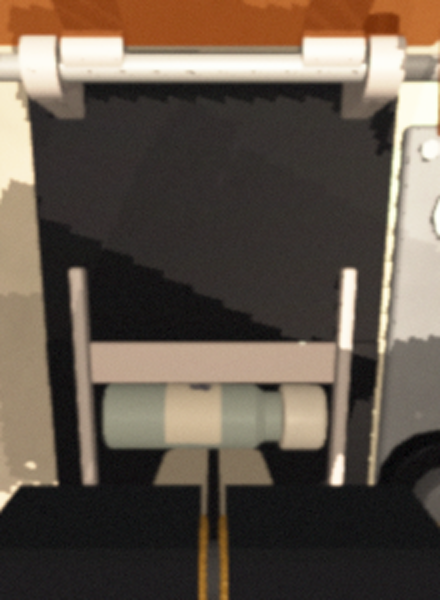

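```bash
cat > vm.py <<'E'
from h import *
import sys
V=np.array([518.0,-38.3,.2526])
def loc(q):
    ca,sa=np.cos(V[2]),np.sin(V[2]); d=np.asarray(q)[:2]*1000-V[:2]; return np.array([ca*d[0]+sa*d[1],-sa*d[0]+ca*d[1]]).round(1)
if __name__=='__main__':
    c=cam('wrist'); print('tcp',loc(robot.read_state()['tool_pos']))
    f=lambda u,z:loc(atz(c,(150+u[0]/2-.25,u[1]/2-.25),z))
    print('vial far/near edges',f((160,384),.0458),f((160,448),.0458),f((320,384),.0458),f((320,446),.0458))
    print('ends',f((104,416),.0458),f((328,414),.0458))
    print('slit far',f((200,342),.0315),'near',f((200,383),.0315))
E
python3 vm.py
```

```text
tcp [-33.2  -0.1]
vial far/near edges [-3.9 15.8] [-24.4  16.4] [ -4.  -32.2] [-23.8 -33.1]
ends [-14.   33.2] [-13.4 -35.1]
slit far [6.2 4.1] near [-7.3  4.2]
```

Call:
jog_arm(
  commands=[
    [[0.003,0.0008,-0.001],[0,0,0],1],
    [[0.006,0.0015,-0.001],[0,0,0],1],
    [[0.009,0.0023,-0.001],[0,0,0],1],
    [[0.011,0.0028,-0.001],[0,0,0],1],
    [[0.013,0.0034,-0.001],[0,0,0],1],
    [[0.0145,0.0037,-0.001],[0,0,0],1],
    [[0.0155,0.004,-0.001],[0,0,0],1],
    [[0.0155,0.004,-0.001],[0,0,0],1],
    [[0.0155,0.004,-0.001],[0,0,0],1],
  ],
)

```text
t: 7.05
tool_pos: [0.4952, -0.0442, 0.0404]
orientation: [3.116, 0.395, 0.001]
force: [-0.5, 1.1, 0.4]
opening: 0.0001
```

Run:
```python
from h import *
from vm import loc
s=robot.read_state(); print(s['t'],loc(s['tool_pos']),s['tool_pos'],s['force'])
c=cam('wrist'); save(c,'w5.png',(150,0,370,300),2)
```

```text
7.05 [-23.6  -0. ] [ 0.49517559 -0.0442358   0.04040746] [-0.52256053  1.05179342  0.41223626]
```

View pics/w5.png

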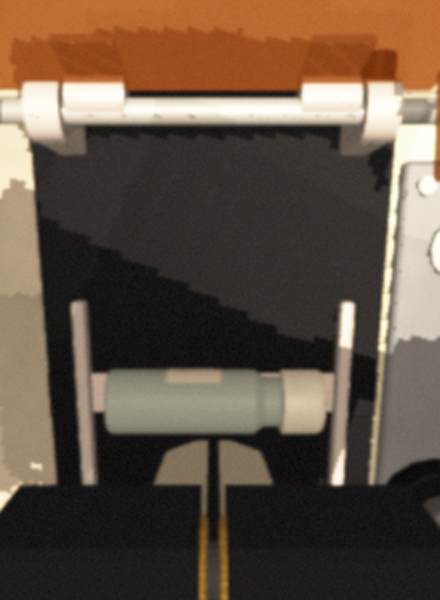

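Run:
```python
from h import *
from vm import loc
c=cam('wrist')
f=lambda u,z:loc(atz(c,(150+u[0]/2-.25,u[1]/2-.25),z))
for z in (.0458,.0428): print(z,f((200,369),z),f((200,434),z),f((105,402),z),f((326,402),z))
print('slit',f((98,373),.0315),f((98,412),.0315))
save(c,'w6.png',(180,170,340,230),5)
c=cam('side'); save(c,'s6.png',(250,180,340,260),7)
```

```text
0.0458 [10.3  3.8] [-10.2   3.9] [ 0.1 32.5] [  0.  -34.1]
0.0428 [9.6 3.9] [-11.2   4. ] [-0.8 33.1] [ -0.9 -34.8]
slit [ 5.6 37.2] [-7.6 37.9]
```

View pics/w6.png

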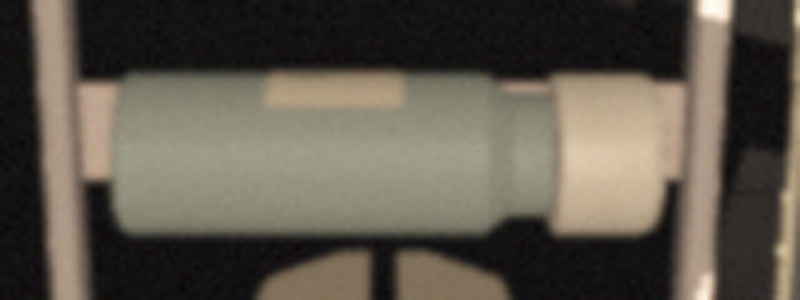

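View pics/s6.png

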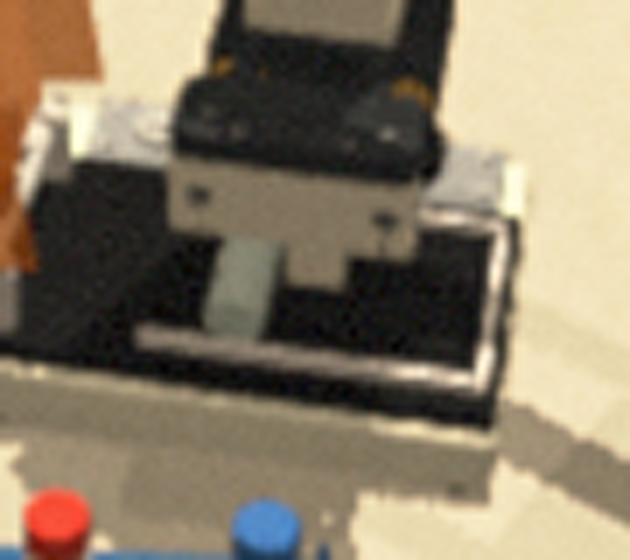

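Run:
```python
from h import *
from vm import V
c=cam('top'); save(c,'t7.png',(205,155,275,210),10)
s=cam('side'); save(s,'s7.png',(220,140,290,230),8)
ca,sa=np.cos(V[2]),np.sin(V[2])
w=lambda x,y,z:np.array([V[0]+ca*x-sa*y,V[1]+sa*x+ca*y,z])/1000
for th in (1.7,1.75,1.8,1.85,1.9,1.95):
    o=[]
    for y in (25,-25,53,-53):
        r=127 if abs(y)==25 else 120
        P=w(78-r*np.cos(th)+7.5*np.sin(th),y,58+r*np.sin(th)+7.5*np.cos(th))
        o+=[((proj(c,P)[0]-[205,155]+.5)*10).round().tolist(),((proj(s,P)[0]-[220,140]+.5)*8).round().tolist()]
    print(th,o)
```

```text
1.7 [[219.0, 196.0], [145.0, 220.0], [449.0, 143.0], [193.0, 125.0], [95.0, 236.0], [120.0, 301.0], [578.0, 123.0], [222.0, 97.0]]
1.75 [[213.0, 169.0], [122.0, 222.0], [442.0, 116.0], [172.0, 127.0], [89.0, 211.0], [99.0, 302.0], [571.0, 98.0], [203.0, 99.0]]
1.8 [[207.0, 143.0], [100.0, 224.0], [436.0, 90.0], [151.0, 129.0], [84.0, 186.0], [77.0, 304.0], [565.0, 74.0], [183.0, 101.0]]
1.85 [[202.0, 118.0], [79.0, 228.0], [429.0, 65.0], [130.0, 133.0], [80.0, 163.0], [57.0, 308.0], [558.0, 51.0], [164.0, 105.0]]
1.9 [[196.0, 94.0], [58.0, 232.0], [423.0, 41.0], [110.0, 138.0], [75.0, 140.0], [36.0, 312.0], [552.0, 28.0], [146.0, 109.0]]
1.95 [[192.0, 71.0], [38.0, 238.0], [417.0, 18.0], [91.0, 143.0], [71.0, 118.0], [17.0, 317.0], [546.0, 7.0], [128.0, 114.0]]
```

View pics/t7.png

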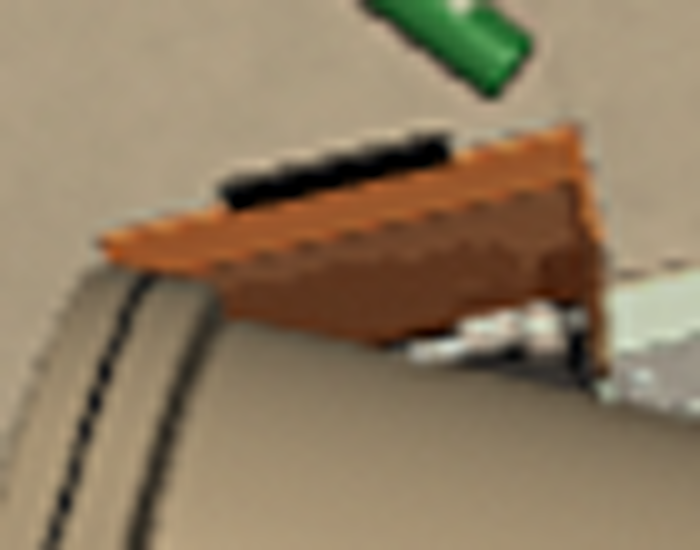

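View pics/s7.png

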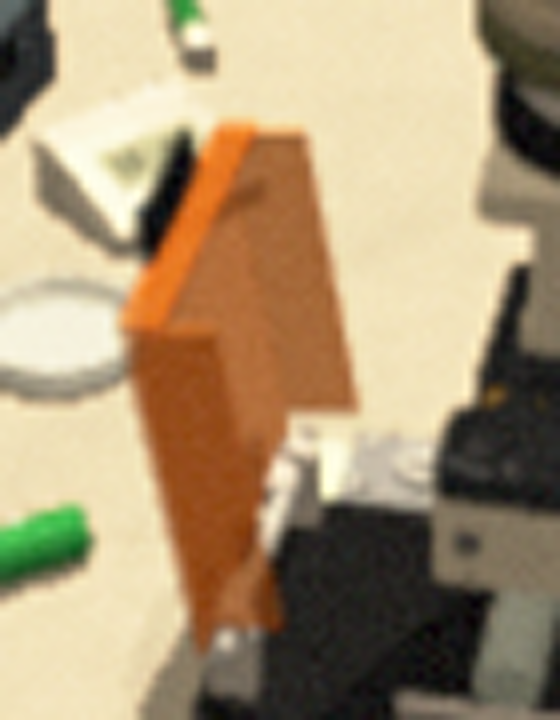

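Call:
jog_arm(
  commands=[
    [[-0.005,-0.001,0.01],[0,0,0],1],
    [[-0.005,-0.001,0.08],[0,0,0],1],
    [[-0.005,-0.001,0.17],[0,0,0],1],
    [[-0.005,-0.001,0.25],[0,0,0],1],
    [[-0.005,-0.001,0.3],[0,0,0],1],
    [[0.07,0.018,0.3],[0,0,0],1],
    [[0.15,0.039,0.3],[0,0,0],1],
    [[0.22,0.057,0.3],[0,0,0],1],
    [[0.24,0.062,0.3],[0,0,0],1],
    [[0.24,0.062,0.3],[0,0,0],1],
  ],
)

```text
t: 8.55
tool_pos: [0.6389, -0.007, 0.2202]
orientation: [3.116, 0.396, -0.0]
force: [-0.4, 0.2, -0.6]
opening: 0.0005
```

Run:
```python
from h import *
from vm import loc
s=robot.read_state(); print(s['t'],loc(s['tool_pos']),s['tool_pos'],s['force'],s['q'])
c=cam('side'); save(c,'s8.png',(180,100,340,270),4)
```

```text
8.55 [1.249e+02 1.000e-01] [ 0.6389498  -0.00698706  0.22015603] [-0.36480449  0.18103836 -0.56613486] [-9.09988215e-02  2.34711654e-01  1.36843405e+00 -2.50970204e-04
  1.53848898e+00  1.22718079e+00]
```

View pics/s8.png

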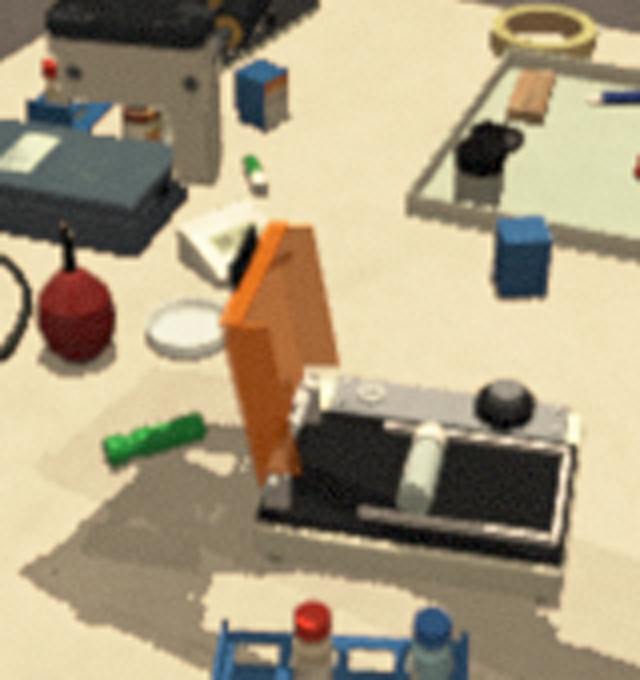

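```bash
cat > arc.py <<'E'
from h import *
from vm import V,loc
import sys
s=robot.read_state()['tool_pos']*1000
ca,sa=np.cos(V[2]),np.sin(V[2])
def sh(x,z,y=0): return ((np.array([V[0]+ca*x-sa*y,V[1]+sa*x+ca*y,z])-s)/600).round(4).tolist()
if __name__=='__main__':
    print('above',sh(125,168))
    for th in map(float,sys.argv[2:]):
        r=float(sys.argv[1]); print(th,sh(85.5-r*np.cos(th)+7.5*np.sin(th),58+r*np.sin(th)+7.5*np.cos(th)))
E
python3 arc.py 112 1.71 1.62 1.53 1.44 1.35 1.26 1.17
```

```text
above [0.0009, 0.0003, -0.0874]
1.71 [-0.0258, -0.0066, -0.0876]
1.62 [-0.0419, -0.0107, -0.0849]
1.53 [-0.0581, -0.0149, -0.0837]
1.44 [-0.0744, -0.0191, -0.084]
1.35 [-0.0906, -0.0233, -0.0858]
1.26 [-0.1066, -0.0274, -0.0891]
1.17 [-0.1222, -0.0315, -0.0939]
```

Call:
jog_arm(
  commands=[
    [[0.001,0,-0.06],[0,0,0],1],
    [[0.001,0,-0.087],[0,0,0],1],
    [[0.001,0,-0.0875],[0,0,0],1],
    [[-0.026,-0.0066,-0.0876],[0,0,0],1],
    [[-0.042,-0.0107,-0.085],[0,0,0],1],
    [[-0.058,-0.0149,-0.084],[0,0,0],1],
    [[-0.0744,-0.0191,-0.084],[0,0,0],1],
    [[-0.0906,-0.0233,-0.086],[0,0,0],1],
    [[-0.1066,-0.0274,-0.089],[0,0,0],1],
    [[-0.1222,-0.0315,-0.094],[0,0,0],1],
  ],
)

```text
t: 9.85
tool_pos: [0.5645, -0.0263, 0.1638]
orientation: [3.116, 0.395, -0.0]
force: [0.5, 0.2, 0.2]
opening: 0.0006
```

```bash
python3 - <<'E'
from h import *
from vm import loc
s=robot.read_state(); print(s['t'],loc(s['tool_pos']),s['tool_pos'],s['force'])
c=cam('side'); save(c,'s9.png',(180,100,340,270),4)
E
python3 arc.py 112 1.08 .96 .84 .72 .6 .48 .36 .24 .16 .08 .04 0
```

```text
9.85 [48. -0.] [ 0.56448933 -0.02633401  0.16378502] [0.54196498 0.20527748 0.16777177]
above [0.126, 0.0324, 0.0081]
1.08 [-0.0122, -0.0033, -0.0047]
0.96 [-0.0314, -0.0082, -0.0151]
0.84 [-0.0493, -0.0128, -0.0278]
0.72 [-0.0656, -0.017, -0.0427]
0.6 [-0.08, -0.0208, -0.0595]
0.48 [-0.0924, -0.024, -0.0779]
0.36 [-0.1026, -0.0266, -0.0977]
0.24 [-0.1104, -0.0286, -0.1187]
0.16 [-0.1142, -0.0296, -0.1331]
0.08 [-0.1169, -0.0303, -0.1478]
0.04 [-0.1178, -0.0305, -0.1552]
0.0 [-0.1184, -0.0307, -0.1627]
```

View pics/s9.png

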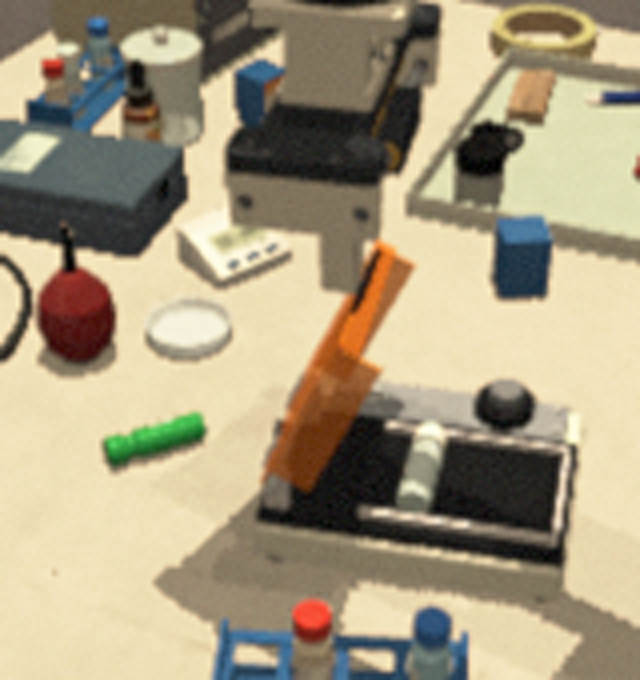

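Call:
jog_arm(
  commands=[
    [[-0.0122,-0.0033,-0.0047],[0,0,0],1],
    [[-0.0314,-0.0082,-0.015],[0,0,0],1],
    [[-0.0493,-0.0128,-0.028],[0,0,0],1],
    [[-0.0656,-0.017,-0.043],[0,0,0],1],
    [[-0.08,-0.0208,-0.06],[0,0,0],1],
    [[-0.0924,-0.024,-0.078],[0,0,0],1],
    [[-0.1026,-0.0266,-0.098],[0,0,0],1],
    [[-0.1104,-0.0286,-0.119],[0,0,0],1],
    [[-0.1142,-0.0296,-0.133],[0,0,0],1],
    [[-0.1169,-0.0303,-0.148],[0,0,0],1],
  ],
)

```text
t: 11.15
tool_pos: [0.4932, -0.0447, 0.0738]
orientation: [3.116, 0.395, -0.002]
force: [1.2, -0.0, -0.6]
opening: 0.0004
```

```bash
python3 - <<'E'
from h import *
from vm import loc
s=robot.read_state(); print(s['t'],loc(s['tool_pos']),s['tool_pos'],s['force'])
c=cam('side'); save(c,'s10.png',(180,100,340,270),4)
E
python3 arc.py 112  .08 .04 0
```

```text
11.15 [-25.6  -0. ] [ 0.49324596 -0.04470664  0.07376771] [ 1.17773596 -0.01361495 -0.6040865 ]
above [0.2444, 0.0626, 0.1591]
0.08 [0.0015, -0.0001, 0.0032]
0.04 [0.0006, -0.0004, -0.0043]
0.0 [-0.0001, -0.0005, -0.0117]
```

View pics/s10.png

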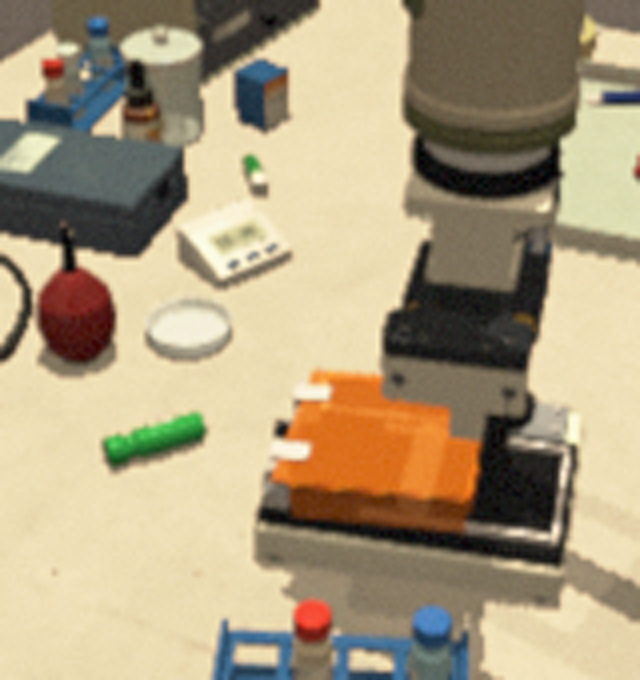

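Call:
jog_arm(
  commands=[
    [[0,-0.0005,-0.005],[0,0,0],1],
    [[0,-0.0005,-0.009],[0,0,0],1],
    [[0,-0.0005,-0.0125],[0,0,0],1],
    [[0,-0.0005,-0.0145],[0,0,0],1],
    [[0,-0.0005,-0.016],[0,0,0],1],
    [[0,-0.0005,-0.017],[0,0,0],1],
    [[0,-0.0005,-0.017],[0,0,0],1],
  ],
)

```text
t: 12.08
tool_pos: [0.4928, -0.045, 0.0652]
orientation: [3.117, 0.395, -0.005]
force: [-13.6, 1.9, 26.9]
opening: 0.0006
```

Call:
jog_arm(
  commands=[
    [[0,0,0.02],[0,0,0],1],
    [[0,0,0.08],[0,0,0],1],
    [[0,0,0.12],[0,0,0],1],
    [[0.0,-0.06,0.12],[0,0,0],1],
    [[0.0095,-0.13,0.12],[0,0,0],1],
    [[0.0095,-0.13,0.12],[0,0,0],1],
  ],
)

```text
t: 12.82
tool_pos: [0.4989, -0.1253, 0.1378]
orientation: [3.116, 0.391, -0.003]
force: [-0.6, 0.1, 0.0]
opening: 0.0004
```

```bash
python3 - <<'E'
from h import *
from vm import loc
s=robot.read_state(); print(s['t'],loc(s['tool_pos']),s['tool_pos'],s['force'])
c=cam('side'); save(c,'s11.png',(220,140,340,250),5)
c=cam('wrist'); save(c,'w11.png',None,1.5)
E
python3 - <<'E'
import sys;sys.argv=['']
sys.path.insert(0,'.')
import os;os.chdir('.')
from arc import sh
print(sh(-40,50,-77))
E
```

```text
12.825 [-40.2 -79.5] [ 0.49892289 -0.12530245  0.13778795] [-0.62090402  0.13681176  0.03765394]
[0.0, 0.0003, -0.1455]
```

View pics/s11.png

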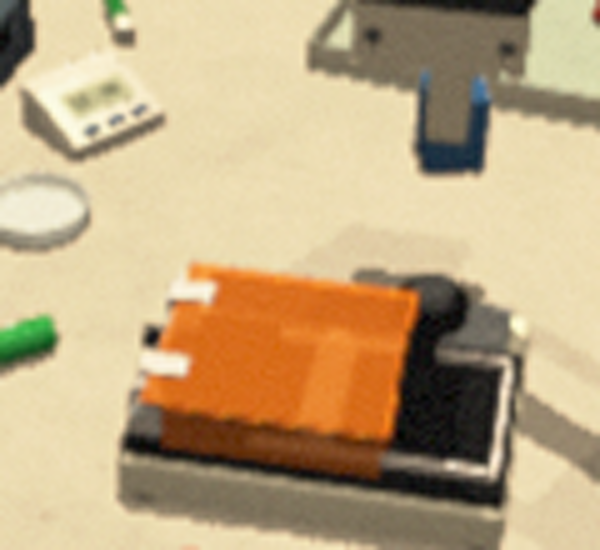

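View pics/w11.png

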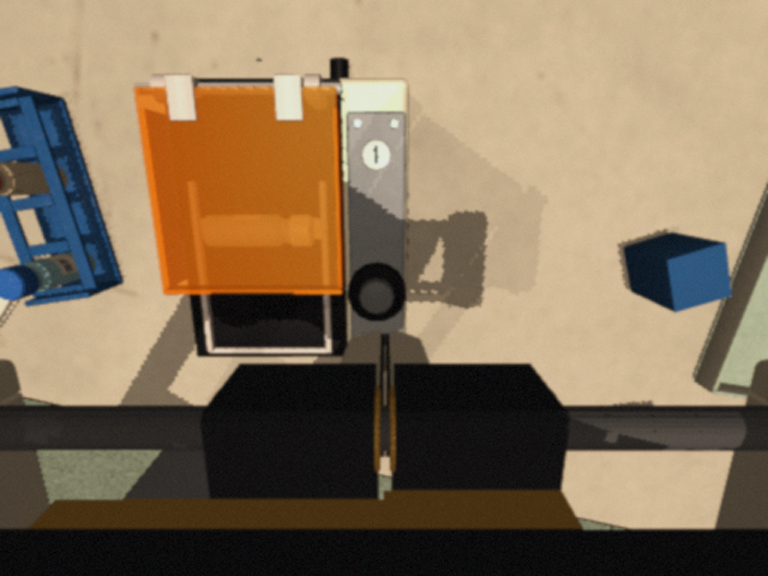

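Run:
```python
from h import *
from vm import loc
from arc import sh
c=cam('wrist'); print(loc(atz(c,(377/1.5-.3,292/1.5-.3),.056)), robot.read_state()['tool_pos'],loc(robot.read_state()['tool_pos']))
for z in (60,54,51,49): print(sh(-40,z,-77))
```

```text
[-36.5 -72.3] [ 0.49841208 -0.12249654  0.13719101] [-40.  -76.6]
[0.0, 0.0003, -0.1288]
[0.0, 0.0003, -0.1388]
[0.0, 0.0003, -0.1438]
[0.0, 0.0003, -0.1472]
```

Call:
jog_arm(
  commands=[
    [[0.002,0.001,-0.07],[0,0,0],1],
    [[0.002,0.001,-0.12],[0,0,0],1],
    [[0.002,0.001,-0.132],[0,0,0],1],
    [[0.002,0.001,-0.137],[0,0,0],1],
    [[0.002,0.001,-0.141],[0,0,0],1],
    [[0.002,0.001,-0.1445],[0,0,0],1],
    [[0.002,0.001,-0.1455],[0,0,0],1],
    [[0.002,0.001,-0.1455],[0,0,0],1],
  ],
)

```text
t: 13.98
tool_pos: [0.5007, -0.122, 0.0512]
orientation: [3.117, 0.395, -0.001]
force: [0.0, 2.5, 6.6]
opening: 0.0007
```

Call:
jog_arm(
  commands=[
    [[0,0,-0.001],[0,0,0],1],
    [[0,0,-0.002],[0,0,0],1],
    [[0,0,-0.002],[0,0,0],1],
  ],
)

```text
t: 14.35
tool_pos: [0.5011, -0.1221, 0.0511]
orientation: [3.116, 0.395, -0.0]
force: [-3.7, 2.7, 10.9]
opening: 0.0002
```

The key is at its stop: force rose to about 11 N and it went no deeper. I'm lifting off and looking again.

Call:
jog_arm(
  commands=[
    [[0,0,0.02],[0,0,0],1],
    [[0,0,0.08],[0,0,0],1],
    [[0,0,0.18],[0,0,0],1],
    [[-0.06,-0.03,0.25],[0,0,0],1],
    [[-0.12,-0.06,0.25],[0,0,0],1],
    [[-0.12,-0.06,0.25],[0,0,0],1],
    [[-0.12,-0.06,0.25],[0,0,0],1],
  ],
)

```text
t: 15.22
tool_pos: [0.4294, -0.1582, 0.2013]
orientation: [3.116, 0.394, 0.001]
force: [0.0, 0.9, -1.0]
opening: 0.0008
```

Run:
```python
from h import *
s=robot.read_state(); print(s['t'],s['tool_pos'],s['force'])
c=cam('side'); save(c,'s12.png',(200,130,370,310),4)
c=cam('top'); save(c,'t12.png',(140,110,400,310),3)
c=cam('wrist'); save(c,'w12.png',None,1.5)
```

```text
15.225 [ 0.42937084 -0.15818774  0.20134153] [ 0.02624192  0.91669109 -0.95683198]
```

View pics/s12.png

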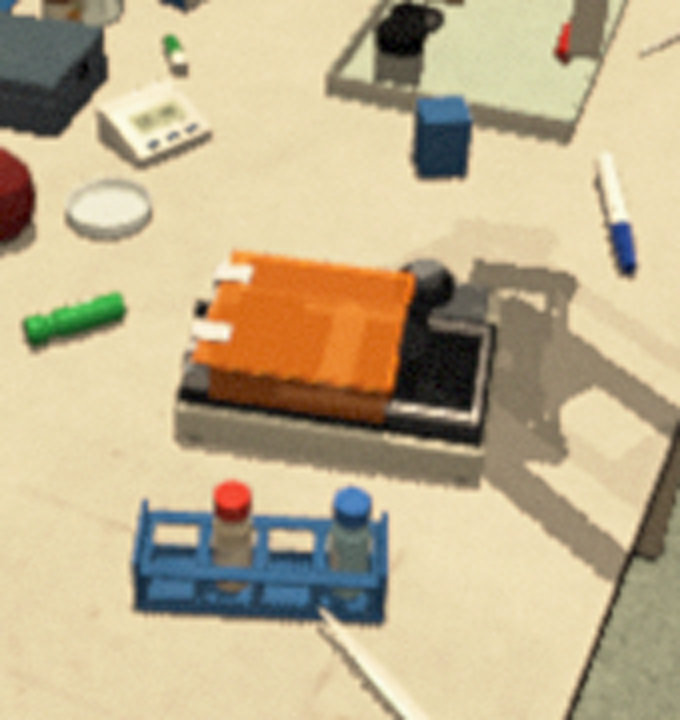

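View pics/w12.png

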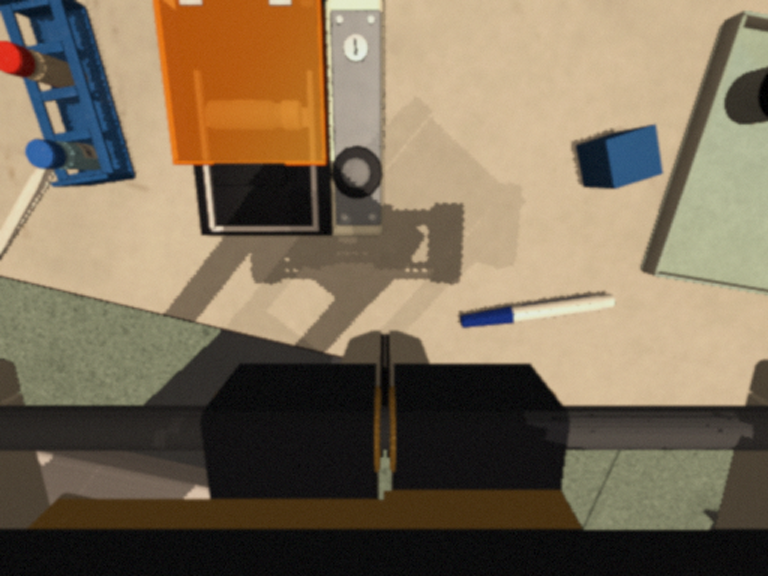

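View pics/t12.png

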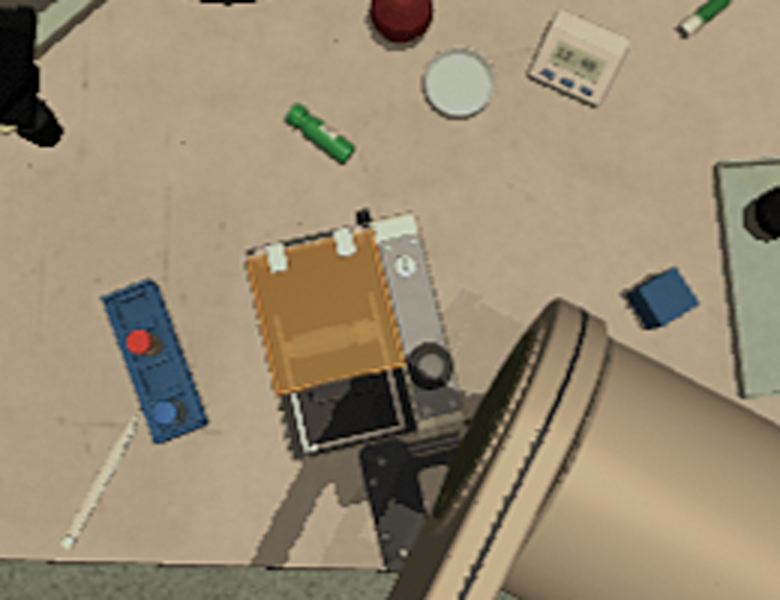

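Run:
```python
from h import *
from vm import loc,V
s=cam('side');ca,sa=np.cos(V[2]),np.sin(V[2])
for th in (0,.05,.1):
  for y in (53,-53):
    x=78-120*np.cos(th)+7.5*np.sin(th);z=58+120*np.sin(th)+7.5*np.cos(th)
    print(th,y,((proj(s,np.array([V[0]+ca*x-sa*y,V[1]+sa*x+ca*y,z])/1000)[0]-[200,130]+.5)*4).round(1))
c=cam('wrist')
for u in ((175,163),(326,164)): print(loc(atz(c,(u[0]/1.5-.3,u[1]/1.5-.3),.0655)))
```

```text
0 53 [402.1 389.5]
0 -53 [425.5 273.8]
0.05 53 [401.8 381.1]
0.05 -53 [425.4 265.7]
0.1 53 [400.9 372.7]
0.1 -53 [424.7 257.6]
[-34.3  51.4]
[-35.  -52.8]
```

```bash
python3 -c "
from plant import robot
print(robot.close_job())"
```

```text
the job is handed in; nothing more can be done
None
```

I did all three steps in order and handed the job in at about 15 s of the 69 s allowed. I got no verdict back.

- **Vial:** I pushed it from behind with the closed fingertips. It dropped into the slit and lay still, about 1 mm in front of the middle line, well centred and straight. It showed in the same place through the shut shield at the end.
- **Shield:** I swung it over from about 1.71 rad and pressed it to its stop, with the fingertip at 65.2 mm and about 27 N. In the last side view its corner heights match an angle of 0, not 0.05 rad.
- **Key:** I pressed it to its stop, with the fingertip at 51.1 mm (about 4.9 mm of travel) and about 11 N, then lifted clear. It looks up in the last pictures, but I did not measure its height.
- **Everything else:** rack, carton, dish, pen, forceps and the green look-alike appear unmoved, by eye only.

Two measurements disagreed slightly. The top camera put the viewer 1–1.5 mm nearer the robot than the wrist camera did. A rough second reading of the key was 3.5 mm off along x. Neither affected the moves.

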